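Crack the cutter nut loose with the adjustable wrench

TASK

The cutter wheel on the orange key-cutting machine is due for a change. The adjustable wrench already sits on the cutter nut but its jaw is wide open: roll the wrench's knurled brass worm clockwise (seen from above) until the jaw is snug on the nut, and only then push the wrench handle down until it meets its rubber stop, so that the nut turns. Leave the black clamp knob on the machine's key carriage as it is, and let go of everything at the end.

Things in the scene. Friction and masses are not known exactly. Their poses are not given: they have to be found in the camera images.
- worm_grip (a point): centre of the knurled brass roller (upright, 22 mm thick, 34 mm tall) atop the wrench's worm; nothing within 60 mm rises above its lower end. Fixed to the wrench: z up, x level from handle to nut, y level along the nut's axis to the housing. The steel wrench, 205 mm long, 16 thick, stands on edge in the x-z plane, nut axis 42 mm ahead (x) and 61 below; it stays at any angle
- handle (a point): point to push: middle of the upper edge of the wrench's blue-inlaid handle, 30 mm from its end; edge 12 mm wide (y), sloping up 22.5 degrees to the end; axes as the worm's. Swings about the nut's axis, 153 mm ahead and 49 below; 3 to 6 N. After 0.5 rad down it meets the rubber stop: this point is then 78 mm lower, at nearly the same place seen from above
- worm (a joint): angle (rad) the worm must still be rolled clockwise, seen from above, until the jaw is snug on the nut: 0.85 to 1.35 at the start, 0 when snug, where it stops hard. 1 rad moves the jaw down 6 mm. Turning takes about 0.25 N m; it stays where it is left
- nut (a joint): turn (rad) of the brass hexagon nut, 30 mm across flats, on the machine's level spindle: 0 at the start, growing as it turns with the handle going down; about 0.5 when the snug wrench's handle has met the stop. With the jaw open the wrench slips round it
- clamp (a joint): angle (rad) of the black clamp knob (34 mm thick) on the machine's blue key carriage, about 0.24 m to the housing side of the wrench and lower than the worm; not to be turned; 0 at the start

How it is judged:
By the outcome, as a careful person would: the job done as asked, in the order asked, and still so for the second after the job is handed in, with the robot touching nothing.
It also fails if it takes over 45 s, if anything falls off the work surface, if the arm or the gripper's body presses on something with over 40 N, if the wrist force passes 120 N, or if a joint passes its speed limit or range.

ROBOT

A 7-joint arm with a two-finger parallel gripper is mounted at the origin on the work surface. World frame = base frame: x ahead of the robot, y to its left, z up, the work surface at z = 0. Lengths are in m, angles in rad, forces in N, time in s.
With the tool pointing down it reaches from about 0.4 to 0.85 m from the base axis. Payload 10.4 kg.
Tool frame: the origin (TCP) lies midway between the tips of the shut fingers; the grasp point (between the pads) lies 19 mm behind it; z points along the fingers, x is the direction in which the jaws open and shut, and the axes are right-handed (so a half turn about z gives the same grasp; the last joint's range is limited). The gripper opens to 85 mm and grips with 20 to 120 N. Pads are 22 mm wide; open, the fingers measure 114 mm over their backs; the gripper's body (76 mm by 85 mm) begins 54 mm behind the grasp point. The pads swing forward as they close: fully open they stand 13 mm farther back than shut.
Start: joints at [1.264, 0.332, -0.065, 1.46, 0.022, 1.35, -0.088], TCP at [0.175, -0.6, 0.231] pointing down, gripper open.
Joint ranges: [-2.6, 2.6], [-0.5, 2.12], [-1.47, 1.34], [0.16, 2.42], [-1.27, 4.41], [0.06, 2.06], [-2.6, 2.6]. Speed limits (rad/s): [2.22, 2.22, 2.79, 2.79, 3.14, 3.14, 3.14].

INTERFACE

Orientations are given as a unit quaternion [w, x, y, z].
In Python, from cell import manip gives the robot as it stands.
- The arm moves only by the tool carry_out, never from a script. Its argument "commands" is a list that holds one entry, the list of rows, each a list of 7 numbers: the shift along the tool's x, y, z in m, then the turn, a rotation vector about the tool's x, y, z in rad, then the opening, from -1 (shut) to 1 (fully open), so that 0 is half open. A call has 1 to 12 rows; each row shifts and turns the commanded pose from where the row before left it, along the tool's axes as they then stand; what a row does not reach is not made up. A row lasts 1/8 s, in which the tool goes at most 62.5 mm and 10.7 degrees, less where a joint would pass 70% of its speed; a pose out of reach is approached as far as the arm can. A call is refused whole if a number of a shift passes 0.0625 or a number of a turn 0.188, either way. A call with a gripper value outside its range is refused whole. The fingers move at their own pace and stop on an object; "grip_force" is the grip in N (left out, the last holds). Time passes only in rows, so rows that do not move let the fingers close. It gives the time, the measured TCP pose, the force and the opening at its end, in the units of the state.
- manip.get_obs(): the state, without advancing time (a new reading comes with each control period).
- manip.get_image(name): name is "scene" or "top"; returns the picture (420x560x3 uint8, blue, green, red); there is no depth.
- manip.calibration(name): a dict with "K" (3x3 intrinsics, pixels), "D" ([k1, k2, p1, p2, k3] as OpenCV has them; the pictures are not rectified), "extrinsics" (4x4, takes a point from world to camera coordinates). Camera axes: x right, y up, looking along -z (the intrinsics and any distortion apply to the point x, -y, -z); pixel columns grow to the right and rows downward; lengths in m; the calibration is good to about 2 mm. A picture is of the moment at which its call begins. calibration takes no time and is no camera call.
- manip.finish_job(): hands the job in, once; it reports no verdict.
The state is a dict: "time_s": time; "qpos": joint angles; "joint_velocities": joint speeds; "joint_efforts": joint torques, N m; "tool_pos": TCP position; "eef_rot": TCP orientation; "force": force on the tool from outside, world axes, zero at the start; "torque": the same for the moment, N m; "gripper_width": finger opening in m.
Only numpy, scipy, OpenCV 4.12 (cv2) and the standard library are available. Lean on these libraries where they do the work, as an engineer would, in place of code of your own. Each camera call takes 0.05 s, during which the arm holds its last target. There are 200 camera calls.

## Working session

There is one attempt and no reset: what is moved stays moved. The work goes in short steps, Python scripts to look and compute and a tool call to move; the robot and the scene stay as the last step left them, time stands still between calls to the robot, and variables do not carry over. Pictures are saved under pics/ and viewed, about 8 in all and at most 12, crops included, and the job is handed in when it is done.

Besides the shell and the picture viewer there is one more tool, called as name(argument=value, ...), one argument or row to a line, values as JSON. carry_out: Moves the arm, as the interface text tells. Its arguments: {"type":"object","properties":{"commands":{"type":"array"},"grip_force":{"type":"number"}},"required":["commands"]}

```bash
mkdir -p pics; cat > h.py <<'E'
import numpy as np, cv2
from cell import manip
def cam(n):
    c=manip.calibration(n); return np.array(c["K"],float),np.array(c["D"],float),np.array(c["extrinsics"],float)
def ray(n,uv):
    K,D,E=cam(n); p=cv2.undistortPoints(np.array([[uv]],float),K,D)[0,0]
    d=E[:3,:3].T@np.array([p[0],-p[1],-1.]); return -E[:3,:3].T@E[:3,3], d/np.linalg.norm(d)
def tri(a,b):
    (o,d),(p,e)=ray("scene",a),ray("top",b)
    s=np.linalg.lstsq(np.c_[d,-e],p-o,rcond=None)[0]; A=o+s[0]*d;B=p+s[1]*e
    return (A+B)/2,np.linalg.norm(A-B)
def proj(n,X):
    K,D,E=cam(n); q=E[:3,:3]@np.array(X)+E[:3,3]; q=q*[1,-1,-1]
    return cv2.projectPoints(q.reshape(1,1,3),np.zeros(3),np.zeros(3),K,D)[0].ravel()
def crop(n,f,x0,y0,w,h,s):
    im=manip.get_image(n); cv2.imwrite("pics/"+f,cv2.resize(im[y0:y0+h,x0:x0+w],None,fx=s,fy=s,interpolation=cv2.INTER_CUBIC))
E
python3 - <<'E'
from h import *
a=manip.get_image("scene");b=manip.get_image("top")
cv2.imwrite("pics/s0.png",a);cv2.imwrite("pics/t0.png",b)
print(manip.get_obs())
for n in("scene","top"): print(n,ray(n,(280,210)))
E
```

```text
{'time_s': 0.1, 'qpos': array([ 1.26440342,  0.3328169 , -0.06467011,  1.46086651,  0.02160855,
        1.34990611, -0.08849999]), 'joint_velocities': array([-0.00039041, -0.00176313,  0.00012043, -0.00101713,  0.00112648,
       -0.00062795, -0.00035416]), 'joint_efforts': array([ 1.11463236e-03, -6.26755285e+01,  4.91012167e-02, -3.92433107e+01,
        1.62007328e-02,  7.05418526e-03, -1.01772498e-04]), 'tool_pos': array([ 0.17488017, -0.59967871,  0.23058591]), 'eef_rot': array([-3.58782465e-04,  7.99997380e-01, -6.00003140e-01, -5.42866345e-04]), 'force': array([ 0.05455618,  0.28172523, -0.35345434]), 'torque': array([-0.01761636, -0.03850395, -0.00279882]), 'gripper_width': 0.08513335295263975}
scene (array([0.97378748, 0.68678332, 0.62028452]), array([-0.48890297, -0.66511317, -0.56444518]))
top (array([0.47568935, 0.12672486, 0.9911285 ]), array([ 0.15477295, -0.00779916, -0.98791928]))
```

View pics/s0.png

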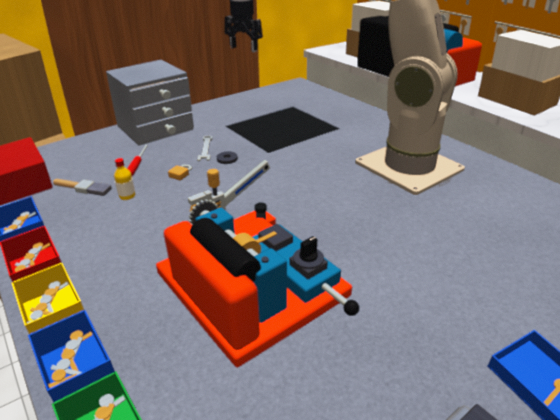

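View pics/t0.png

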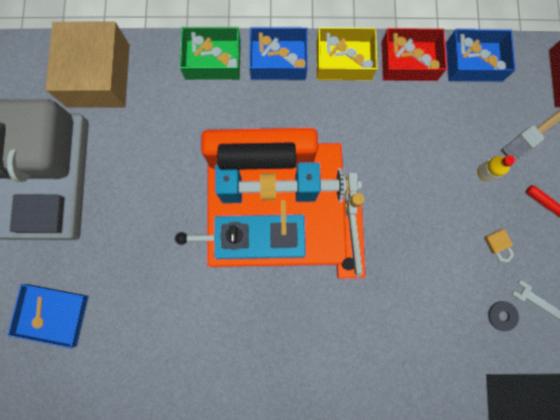

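The scene view shows the brass roller near (213,178) with the handle end near (267,163). The top view shows the roller near (358,200) and the handle end near (360,272). I'll take closer crops next.

```bash
python3 - <<'E'
from h import *
a=cv2.imread("pics/s0.png")[145:235,170:290];b=cv2.imread("pics/t0.png")[160:290,310:400]
A=cv2.resize(a,None,fx=4,fy=4,interpolation=2);B=cv2.resize(b,None,fx=4,fy=4,interpolation=2)
c=np.zeros((520,840,3),np.uint8);c[:360,:480]=A;c[:520,480:840]=B
c=c[:,:800];cv2.imwrite("pics/c0.png",c)
P,g=tri((213.5,178),(358,199.5));print("worm",P,g)
Q,g=tri((266,163),(359.5,272));print("end",Q,g)
E
```

```text
worm [ 0.62261447 -0.02315853  0.16878374] 0.005887368716213873
end [ 0.48975934 -0.02514473  0.15806567] 0.004516441187486975
```

View pics/c0.png

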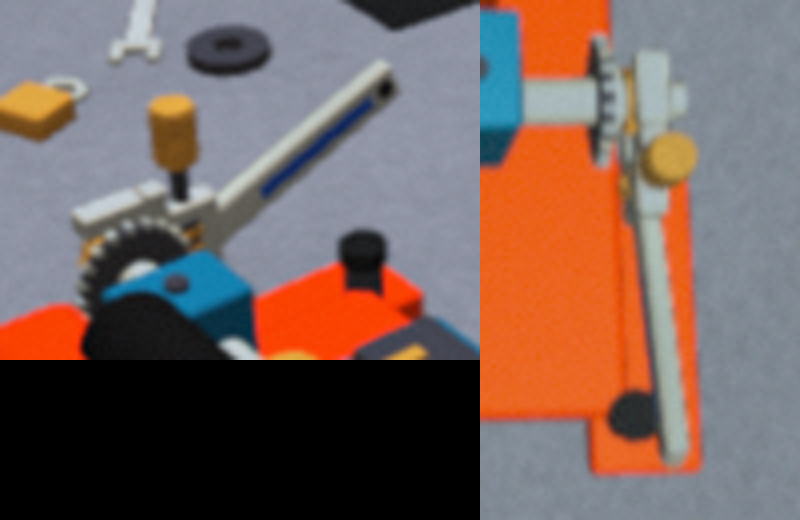

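```bash
python3 - <<'E'
from h import *
from scipy.optimize import least_squares
P,g=tri((213.2,171),(357.5,199.7));print("rollertop",P,g)
Q,g=tri((266.5,161),(359.2,274));print("end",Q,g)
# wrench-frame pts: roller top, roller bottom, handle end upper edge
obs=[("scene",(0,0,.017),(213.2,171)),("top",(0,0,.017),(357.5,199.7)),("scene",(0,0,-.017),(214.0,186)),
("scene",(-.139,0,0),(266.5,161)),("top",(-.139,0,0),(359.2,274.5))]
def w(p,q): c,s=np.cos(p[3]),np.sin(p[3]); return p[:3]+np.array([c*q[0]-s*q[1],s*q[0]+c*q[1],q[2]])
f=lambda p:np.concatenate([proj(n,w(p,q))-u for n,q,u in obs])
r=least_squares(f,[.62,-.023,.165,0],x_scale=[.1,.1,.1,.5]);p=r.x
print(p,r.fun.round(2));print("handle",w(p,(-.111,0,-.012)),"nut",w(p,(.042,0,-.061)))
for y in(0,.003): print(proj("top",w(p,(.042,0,-.061))))
o,d=ray("scene",(260.5,205));print(o,d)
E
```

```text
rollertop [ 0.62088809 -0.02037388  0.18531914] 0.0019436854738517806
end [ 0.48707159 -0.02458989  0.16220917] 0.001896116982698326
[ 0.62297347 -0.02093402  0.16571832  0.0236583 ] [-1.4   1.24 -0.28 -0.43 -0.62  0.65  0.76 -1.81 -0.13  1.58]
handle [ 0.51200453 -0.02355984  0.15371832] nut [ 0.66496172 -0.01994046  0.10471832]
[349.34872095 185.67546458]
[349.34872095 185.67546458]
[0.97378748 0.68678332 0.62028452] [-0.45700221 -0.69582615 -0.5540532 ]
```

carry_out(
  commands=[
    [[-0.0359, -0.0493, -0.001, 0, 0, 0, 1], [-0.0359, -0.0493, -0.001, 0, 0, 0, 1], [-0.0359, -0.0493, -0.001, 0, 0, 0, 1], [-0.0359, -0.0493, -0.001, 0, 0, 0, 1], [-0.0359, -0.0493, -0.001, 0, 0, 0, 1], [-0.0359, -0.0493, -0.001, 0, 0, 0, 1], [-0.0359, -0.0493, -0.001, 0, 0, 0, 1], [-0.0359, -0.0493, -0.001, 0, 0, 0, 1], [-0.0359, -0.0493, -0.001, 0, 0, 0, 1], [-0.0359, -0.0493, -0.001, 0, 0, 0, 1], [-0.0359, -0.0493, -0.001, 0, 0, 0, 1], [-0.0359, -0.0493, -0.001, 0, 0, 0, 1]],
  ],
)

```text
time_s: 1.6
tool_pos: [0.6232, -0.0195, 0.243]
eef_rot: [0.0, 0.8, -0.6, -0.0]
force: [0.1, -0.2, 0.2]
gripper_width: 0.0853
```

carry_out(
  commands=[
    [[0, 0, 0, 0, 0, -0.18, 1], [0, 0, 0, 0, 0, -0.18, 1], [0, 0, 0, 0, 0, -0.18, 1], [0, 0, 0, 0, 0, -0.18, 1], [0, 0, 0, 0, 0, -0.18, 1], [0, 0, 0, 0, 0, -0.18, 1], [0, 0, 0, 0, 0, -0.18, 1], [0, 0, 0, 0, 0, -0.18, 1], [0, 0, 0, 0, 0, -0.18, 1], [0, 0, 0, 0, 0, 0, 1]],
  ],
)

```text
time_s: 2.85
tool_pos: [0.6221, -0.021, 0.2428]
eef_rot: [-0.0, 0.986, 0.165, -0.0]
force: [-0.0, 1.1, -0.9]
gripper_width: 0.0855
```

```bash
python3 - <<'E'
from h import *
from scipy.spatial.transform import Rotation as R
o=manip.get_obs();print(o)
q=o["eef_rot"];M=R.from_quat([q[1],q[2],q[3],q[0]]).as_matrix();print(M.round(3))
crop("scene","s1.png",150,80,150,140,4)
for z in(.149,): print(proj("scene",o["tool_pos"]))
E
```

```text
{'time_s': 2.85, 'qpos': array([ 0.56915375,  0.43810446, -0.82503012,  1.41644801,  0.31989412,
        1.42578777,  0.07733127]), 'joint_velocities': array([-0.01006888, -0.00701545,  0.01655141,  0.00075313, -0.00983586,
       -0.00315477, -0.09861662]), 'joint_efforts': array([ 1.97802032e-01, -5.89915895e+01, -1.19967932e+01, -3.77680349e+01,
        1.62666491e-01,  4.54970507e-02,  1.94953166e+00]), 'tool_pos': array([ 0.62213892, -0.02095829,  0.24283711]), 'eef_rot': array([-2.24478088e-04,  9.86276362e-01,  1.65102216e-01, -3.80496830e-04]), 'force': array([-0.03665078,  1.0816351 , -0.9229634 ]), 'torque': array([-0.03648313, -0.02788267, -0.03309616]), 'gripper_width': 0.08553358144632481}
[[ 0.945  0.326 -0.001]
 [ 0.326 -0.945  0.   ]
 [-0.001 -0.001 -1.   ]]
[209.27354731 145.16166218]
```

View pics/s1.png

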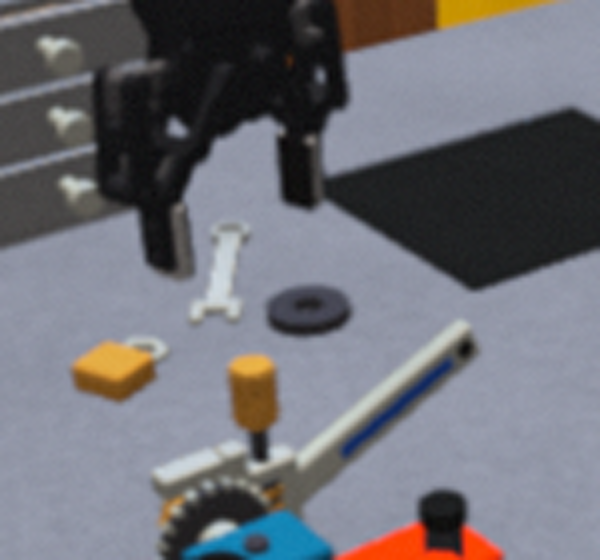

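The open fingers straddle the roller, whose top is at crop (252,362), and they sit centred above it. I'll descend and grip.

carry_out(
  commands=[
    [[0, 0, 0.03, 0, 0, 0, 1], [0, 0, 0.03, 0, 0, 0, 1], [0, 0, 0.03, 0, 0, 0, 1], [0, 0, 0, 0, 0, 0, 1], [0, 0, 0, 0, 0, 0, -1], [0, 0, 0, 0, 0, 0, -1], [0, 0, 0, 0, 0, 0, -1], [0, 0, 0, 0, 0, 0, -1], [0, 0, 0, 0, 0, 0, -1], [0, 0, 0, 0, 0, 0, -1]],
  ],
  grip_force=40,
)

```text
time_s: 4.15
tool_pos: [0.6228, -0.0206, 0.1539]
eef_rot: [0.0, 0.986, 0.166, 0.001]
force: [0.7, 1.3, 4.0]
gripper_width: 0.021
```

```bash
python3 - <<'E'
from h import *
o=manip.get_obs();print(o["force"],o["torque"],o["tool_pos"],o["gripper_width"])
crop("scene","s2.png",160,110,130,100,4)
E
```

```text
[0.72977321 1.26366929 4.04558167] [ 0.18401268 -0.44219987  0.02322343] [ 0.62280682 -0.0206388   0.15390255] 0.021019431267970592
```

View pics/s2.png

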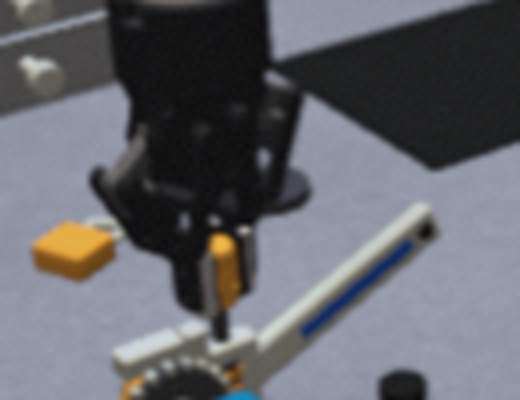

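Grip confirmed: the roller sits between the pads and the opening is 21 mm. Next I'll turn clockwise, which is positive about tool z.

carry_out(
  commands=[
    [[0, 0, 0, 0, 0, 0.1, -1], [0, 0, 0, 0, 0, 0.1, -1], [0, 0, 0, 0, 0, 0.1, -1], [0, 0, 0, 0, 0, 0.1, -1], [0, 0, 0, 0, 0, 0.1, -1], [0, 0, 0, 0, 0, 0.1, -1], [0, 0, 0, 0, 0, 0.1, -1], [0, 0, 0, 0, 0, 0.1, -1]],
  ],
)

```text
time_s: 5.2
tool_pos: [0.6233, -0.0206, 0.1539]
eef_rot: [-0.0, 0.973, -0.233, 0.001]
force: [4.6, -0.5, 3.6]
gripper_width: 0.0209
```

```bash
cat > st.py <<'E'
from h import *
o=manip.get_obs();q=o["eef_rot"];print(o["time_s"],o["force"].round(1),o["torque"].round(3),o["tool_pos"].round(4),o["gripper_width"].round(4),"yaw",2*np.arctan2(q[2],q[1]),"q",o["qpos"].round(2))
E
python3 st.py
```

```text
Traceback (most recent call last):
  File "st.py", line 2, in <module>
    o=manip.get_obs();q=o["eef_rot"];print(o["time_s"],o["force"].round(1),o["torque"].round(3),o["tool_pos"].round(4),o["gripper_width"].round(4),"yaw",2*np.arctan2(q[2],q[1]),"q",o["qpos"].round(2))
                                                                                                                       ^^^^^^^^^^^^^^^^^^^^^^^^
AttributeError: 'float' object has no attribute 'round'
```

```bash
sed -i 's/o\["gripper_width"\].round(4)/o["gripper_width"]/' st.py; python3 st.py
```

```text
5.2 [ 4.6 -0.5  3.6] [ 0.106 -1.14   0.285] [ 0.6233 -0.0206  0.1539] 0.02085403003727576 yaw -0.46985356151158947 q [ 0.46  0.46 -0.66  1.54  0.29  1.24 -0.71]
```

carry_out(
  commands=[
    [[0, 0, 0, 0, 0, 0.05, -1], [0, 0, 0, 0, 0, 0.05, -1]],
  ],
)

```text
time_s: 5.45
tool_pos: [0.6234, -0.0207, 0.1539]
eef_rot: [-0.0, 0.96, -0.28, 0.001]
force: [4.1, 0.5, 2.2]
gripper_width: 0.0209
```

```bash
python3 st.py
```

```text
5.45 [4.1 0.5 2.2] [ 0.113 -1.133  0.248] [ 0.6234 -0.0207  0.1539] 0.02094628541009417 yaw -0.5682675925868473 q [ 0.45  0.45 -0.64  1.54  0.28  1.24 -0.8 ]
```

carry_out(
  commands=[
    [[0, 0, 0, 0, 0, 0.05, -1], [0, 0, 0, 0, 0, 0.05, -1]],
  ],
)

```text
time_s: 5.7
tool_pos: [0.6234, -0.0207, 0.1539]
eef_rot: [-0.0, 0.945, -0.328, 0.001]
force: [4.6, 1.0, 3.0]
gripper_width: 0.0212
```

```bash
python3 st.py
```

```text
5.7 [4.6 1.  3. ] [ 0.077 -1.212  0.166] [ 0.6234 -0.0207  0.1539] 0.021173053114955036 yaw -0.6682643726603281 q [ 0.44  0.45 -0.62  1.54  0.27  1.24 -0.9 ]
```

carry_out(
  commands=[
    [[0, 0, 0, 0, 0, 0.05, -1], [0, 0, 0, 0, 0, 0.05, -1]],
  ],
)

```text
time_s: 5.95
tool_pos: [0.6234, -0.0208, 0.1539]
eef_rot: [-0.001, 0.927, -0.375, 0.001]
force: [5.4, -1.0, 2.0]
gripper_width: 0.021
```

```bash
python3 st.py
```

```text
5.95 [ 5.4 -1.   2. ] [ 0.058 -1.239  0.249] [ 0.6234 -0.0208  0.1539] 0.02103864875057821 yaw -0.7683618550775897 q [ 0.42  0.45 -0.61  1.54  0.26  1.24 -0.99]
```

carry_out(
  commands=[
    [[0, 0, 0, 0, 0, 0.05, -1], [0, 0, 0, 0, 0, 0.05, -1]],
  ],
)

```text
time_s: 6.2
tool_pos: [0.6235, -0.0208, 0.1539]
eef_rot: [-0.001, 0.907, -0.421, 0.001]
force: [5.8, 0.0, 4.0]
gripper_width: 0.0208
```

```bash
python3 st.py;python3 -c "
from h import *
crop('scene','s3.png',160,110,130,110,4)"
```

```text
6.2 [5.8 0.  4. ] [ 0.075 -1.299  0.386] [ 0.6235 -0.0208  0.1539] 0.020769723015250856 yaw -0.8682443734682662 q [ 0.41  0.44 -0.59  1.54  0.25  1.23 -1.08]
```

View pics/s3.png

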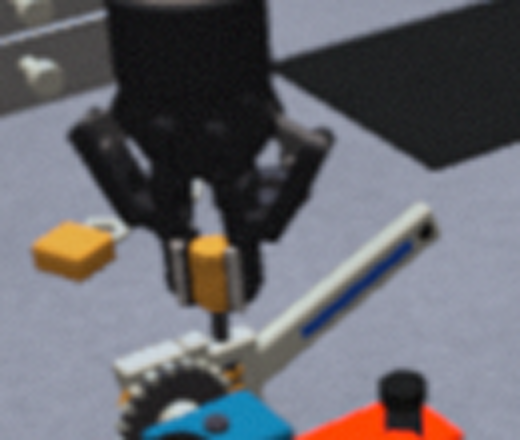

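The gripper has turned about 1.2 rad and the jaw piece is visibly lower, at crop (200,345). Torque is 0.39, so I'll grip harder and go on until it clearly stops.

carry_out(
  commands=[
    [[0, 0, 0, 0, 0, 0, -1], [0, 0, 0, 0, 0, 0.05, -1], [0, 0, 0, 0, 0, 0, -1]],
  ],
  grip_force=70,
)

```text
time_s: 6.62
tool_pos: [0.6227, -0.0215, 0.1539]
eef_rot: [0.0, 0.896, -0.443, 0.001]
force: [2.1, -0.5, 5.7]
gripper_width: 0.0204
```

```bash
python3 st.py
```

```text
6.625 [ 2.1 -0.5  5.7] [-0.37  -0.433 -0.225] [ 0.6227 -0.0215  0.1539] 0.020420527505857232 yaw -0.9180741824529596 q [ 0.41  0.44 -0.58  1.54  0.25  1.23 -1.13]
```

carry_out(
  commands=[
    [[0, 0, 0, 0, 0, 0.05, -1], [0, 0, 0, 0, 0, 0, -1]],
  ],
)

```text
time_s: 6.88
tool_pos: [0.6227, -0.0214, 0.1539]
eef_rot: [0.0, 0.885, -0.465, 0.001]
force: [0.7, -0.7, 5.6]
gripper_width: 0.0202
```

```bash
python3 st.py
```

```text
6.875 [ 0.7 -0.7  5.6] [-0.435 -0.432  0.531] [ 0.6227 -0.0214  0.1539] 0.02017534378242888 yaw -0.9670254752368744 q [ 0.4   0.44 -0.57  1.54  0.25  1.23 -1.18]
```

carry_out(
  commands=[
    [[0, 0, 0, 0, 0, 0.05, -1], [0, 0, 0, 0, 0, 0, -1]],
  ],
)

```text
time_s: 7.12
tool_pos: [0.6232, -0.021, 0.1538]
eef_rot: [-0.0, 0.873, -0.487, 0.001]
force: [6.0, 0.3, 2.1]
gripper_width: 0.02
```

```bash
python3 st.py
```

```text
7.125 [6.  0.3 2.1] [-0.173 -1.208  0.014] [ 0.6232 -0.021   0.1538] 0.019984861146661505 yaw -1.0173915393097943 q [ 0.39  0.44 -0.56  1.54  0.24  1.23 -1.22]
```

carry_out(
  commands=[
    [[0, 0, 0, 0, 0, 0.05, -1]],
  ],
)

```text
time_s: 7.25
tool_pos: [0.6232, -0.021, 0.1538]
eef_rot: [-0.0, 0.861, -0.508, 0.001]
force: [5.1, -0.0, 1.9]
gripper_width: 0.0204
```

```bash
python3 st.py
```

```text
7.25 [ 5.1 -0.   1.9] [-0.28  -1.328  1.073] [ 0.6232 -0.021   0.1538] 0.020370090023714003 yaw -1.066838971110489 q [ 0.39  0.44 -0.55  1.54  0.24  1.23 -1.27]
```

carry_out(
  commands=[
    [[0, 0, 0, 0, 0, 0.05, -1]],
  ],
)

```text
time_s: 7.38
tool_pos: [0.6224, -0.0214, 0.1537]
eef_rot: [0.0, 0.848, -0.531, 0.0]
force: [1.1, -1.7, 4.8]
gripper_width: 0.0204
```

```bash
python3 st.py
```

```text
7.375 [ 1.1 -1.7  4.8] [-0.441 -0.142  0.347] [ 0.6224 -0.0214  0.1537] 0.020381763160314138 yaw -1.11840965178562 q [ 0.38  0.43 -0.55  1.54  0.23  1.23 -1.32]
```

carry_out(
  commands=[
    [[0, 0, 0, 0, 0, 0.05, -1]],
  ],
)

```text
time_s: 7.5
tool_pos: [0.6224, -0.0215, 0.1537]
eef_rot: [0.0, 0.834, -0.551, 0.0]
force: [0.2, -2.5, 5.4]
gripper_width: 0.0202
```

```bash
python3 st.py
```

```text
7.5 [ 0.2 -2.5  5.4] [-0.495 -0.19   1.348] [ 0.6224 -0.0215  0.1537] 0.02017928734087314 yaw -1.167627469238885 q [ 0.37  0.43 -0.54  1.54  0.23  1.23 -1.37]
```

carry_out(
  commands=[
    [[0, 0, 0, 0, 0, 0.05, -1]],
  ],
)

```text
time_s: 7.62
tool_pos: [0.6231, -0.0211, 0.1536]
eef_rot: [-0.0, 0.82, -0.572, 0.001]
force: [5.3, -0.9, 1.7]
gripper_width: 0.0201
```

```bash
python3 st.py
```

```text
7.625 [ 5.3 -0.9  1.7] [-0.251 -1.203  0.334] [ 0.6231 -0.0211  0.1536] 0.020056452463337066 yaw -1.2180514752976535 q [ 0.37  0.43 -0.53  1.54  0.23  1.23 -1.41]
```

Turned 1.55 rad in total. The last torque peaks were 1.1 and 1.35 N m, against 0.25 for free turning, with stick-slip at the pads, so the worm is on its hard stop. Next I'll release, lift and look.

carry_out(
  commands=[
    [[0, 0, 0, 0, 0, 0, 0.6], [0, 0, 0, 0, 0, 0, 0.6], [0, 0, 0, 0, 0, 0, 0.6], [0, 0, 0, 0, 0, 0, 0.6], [0, 0, 0, 0, 0, 0, 0.6], [0, 0, -0.04, 0, 0, 0, 0.6], [0, 0, -0.04, 0, 0, 0, 0.6], [0, 0, 0, 0, 0, 0, 0.6]],
  ],
)

```text
time_s: 8.62
tool_pos: [0.6239, -0.0205, 0.2369]
eef_rot: [-0.002, 0.821, -0.572, 0.002]
force: [-0.4, 0.5, -0.5]
gripper_width: 0.0685
```

carry_out(
  commands=[
    [[-0.018, 0.0524, 0, 0, 0, 0, -1], [-0.018, 0.0524, 0, 0, 0, 0, -1], [0, 0, 0, 0, 0, 0, -1], [0, 0, 0, 0, 0, 0, -1], [0, 0, 0, 0, 0, 0, -1], [0, 0, 0, 0, 0, 0, -1]],
  ],
)

```text
time_s: 9.38
tool_pos: [0.5122, -0.0231, 0.233]
eef_rot: [-0.0, 0.821, -0.572, -0.0]
force: [0.4, 0.4, -1.2]
gripper_width: 0.0003
```

```bash
python3 st.py;python3 -c "
from h import *
crop('scene','s4.png',160,100,140,120,5)
print(proj('scene',manip.get_obs()['tool_pos']))"
```

```text
9.375 [ 0.4  0.4 -1.2] [0.005 0.013 0.018] [ 0.5122 -0.0231  0.233 ] 0.00029589967709759785 yaw -1.216680621955355 q [ 0.49  0.12 -0.57  1.73  0.07  1.31 -1.31]
[255.72398287 134.57006609]
```

View pics/s4.png

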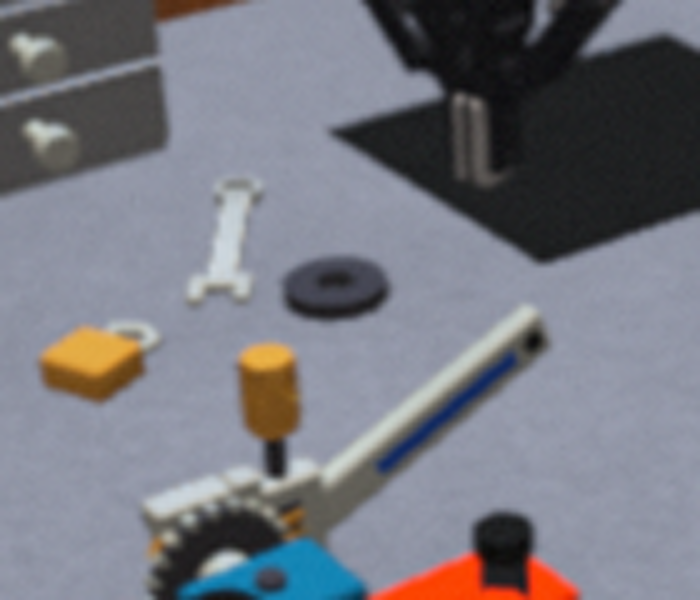

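The view shows the wrench unmoved, with its handle end at crop (535,308), the jaw lower on the nut and the shut fingers above the handle. I'll push straight down now.

carry_out(
  commands=[
    [[0, 0, 0.03, 0, 0, 0, -1], [0, 0, 0.03, 0, 0, 0, -1], [0, 0, 0.008, 0, 0, 0, -1], [0, 0, 0.008, 0, 0, 0, -1], [0, 0, 0.008, 0, 0, 0, -1], [0, 0, 0.008, 0, 0, 0, -1]],
  ],
)

```text
time_s: 10.18
tool_pos: [0.512, -0.0233, 0.1416]
eef_rot: [-0.0, 0.821, -0.572, 0.001]
force: [-0.7, -0.3, 3.1]
gripper_width: 0.0001
```

```bash
python3 st.py;python3 -c "
from h import *
crop('scene','s5.png',160,100,140,120,5)"
```

```text
10.175 [-0.7 -0.3  3.1] [0.038 0.289 0.021] [ 0.512  -0.0233  0.1416] 0.00010734067704780705 yaw -1.2170214096222403 q [ 0.47  0.2  -0.57  1.84  0.12  1.13 -1.36]
```

View pics/s5.png

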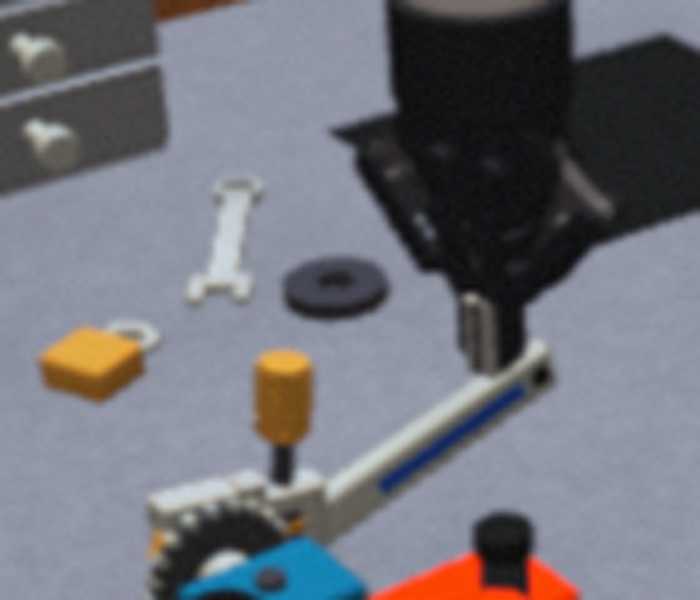

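The fingers press on the handle near crop (495,370). The handle end has dropped from row 308 to 345 and the force is 3 N, so I'll keep pushing.

carry_out(
  commands=[
    [[0, 0, 0.008, 0, 0, 0, -1], [0, 0, 0.008, 0, 0, 0, -1], [0, 0, 0.008, 0, 0, 0, -1], [0, 0, 0.008, 0, 0, 0, -1], [0, 0, 0.008, 0, 0, 0, -1], [0, 0, 0.006, 0, 0, 0, -1]],
  ],
)

```text
time_s: 10.98
tool_pos: [0.5119, -0.0233, 0.0949]
eef_rot: [-0.0, 0.821, -0.572, 0.0]
force: [0.4, 0.3, 3.4]
gripper_width: 0.0001
```

carry_out(
  commands=[
    [[0, 0, 0.006, 0, 0, 0, -1], [0, 0, 0.004, 0, 0, 0, -1]],
  ],
)

```text
time_s: 11.22
tool_pos: [0.5122, -0.0233, 0.0853]
eef_rot: [-0.0, 0.82, -0.572, 0.001]
force: [2.2, 0.2, 3.7]
gripper_width: -0.0002
```

carry_out(
  commands=[
    [[0, 0, 0.003, 0, 0, 0, -1], [0, 0, 0, 0, 0, 0, -1]],
  ],
)

```text
time_s: 11.48
tool_pos: [0.5113, -0.0233, 0.082]
eef_rot: [0.0, 0.821, -0.572, -0.0]
force: [0.9, 0.6, 1.9]
gripper_width: 0.0
```

carry_out(
  commands=[
    [[0, 0, 0.003, 0, 0, 0, -1], [0, 0, 0, 0, 0, 0, -1]],
  ],
)

```text
time_s: 11.72
tool_pos: [0.5116, -0.0234, 0.0809]
eef_rot: [0.0, 0.82, -0.572, 0.0]
force: [-7.9, 0.1, 22.9]
gripper_width: 0.0002
```

carry_out(
  commands=[
    [[0, 0, 0.003, 0, 0, 0, -1], [0, 0, 0, 0, 0, 0, -1]],
  ],
)

```text
time_s: 11.98
tool_pos: [0.5118, -0.0234, 0.0803]
eef_rot: [0.001, 0.82, -0.572, 0.001]
force: [-21.6, 0.5, 53.2]
gripper_width: -0.0001
```

carry_out(
  commands=[
    [[0, 0, 0.002, 0, 0, 0, -1], [0, 0, 0, 0, 0, 0, -1]],
  ],
)

```text
time_s: 12.22
tool_pos: [0.5119, -0.0235, 0.08]
eef_rot: [0.001, 0.82, -0.572, 0.001]
force: [-32.7, -0.8, 74.0]
gripper_width: 0.0003
```

The handle is on the stop: force rises steeply at z≈0.080. I'll lift clear and check.

carry_out(
  commands=[
    [[0, 0, -0.01, 0, 0, 0, -1], [0, 0, -0.05, 0, 0, 0, -1], [0, 0, -0.05, 0, 0, 0, -1], [0, 0, -0.05, 0, 0, 0, -1], [0, 0, 0, 0, 0, 0, -1], [0, 0, 0, 0, 0, 0, -1]],
  ],
)

```text
time_s: 12.98
tool_pos: [0.5108, -0.0235, 0.2332]
eef_rot: [0.001, 0.82, -0.572, -0.001]
force: [0.1, 0.2, -0.7]
gripper_width: 0.0003
```

```bash
python3 st.py;python3 - <<'E'
from h import *
a=manip.get_image('scene')[140:260,160:360]
cv2.imwrite('pics/s6.png',cv2.resize(a,None,fx=4,fy=4,interpolation=2))
c=np.array([.623,-.0207,.1665])+[.042,.001,-.061]
for n,x,z in(("roller top",-.0742,.0483),("handle pt",-.1578,-.0303),("end",-.187,-.029)): print(n,(proj('scene',c+[x,0,z])-[160,140])*4)
E
```

```text
12.975 [ 0.1  0.2 -0.7] [ 0.032 -0.014 -0.017] [ 0.5108 -0.0235  0.2332] 0.00030120251634295204 yaw -1.2171170805309113 q [ 0.49  0.12 -0.57  1.73  0.07  1.31 -1.31]
roller top [267.62740887 159.49131911]
handle pt [404.64813675 232.92274027]
end [446.22777662 214.20748462]
```

View pics/s6.png

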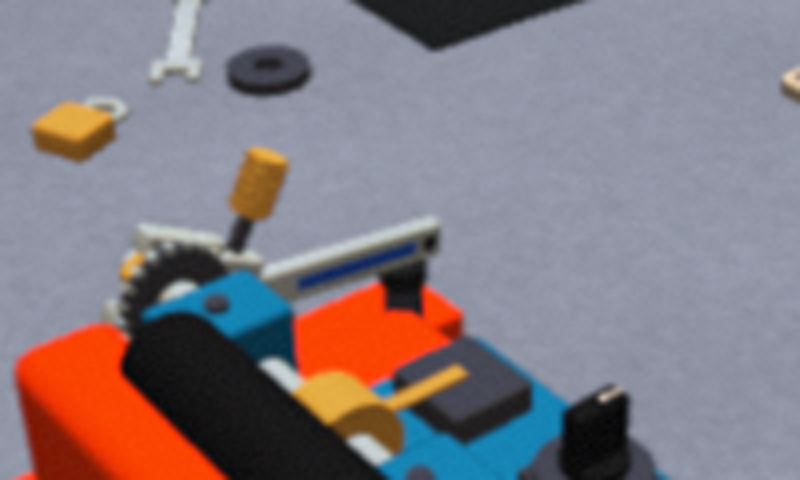

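The handle lies on the rubber stop at crop (405,270). The roller top at (266,155) and handle end at (437,220) match the positions predicted for a 0.5 rad swing. The clamp knob looks untouched and the gripper is clear, so I'm handing in.

```bash
python3 -c "
from h import *
print(manip.finish_job())"
```

```text
the job is handed in; nothing more can be done
None
```

I rolled the worm clockwise until it stopped hard, then pushed the wrench handle down onto its rubber stop. I then lifted clear and handed the job in at about 13 s.

- **Worm:** I turned the gripper 1.55 rad, more than the 1.35 rad maximum. Near the end the torque peaked at 1.1 and 1.35 N m, against about 0.25 N m in free turning, and the pads slipped on the roller. I took that as the jaw being snug.
- **Handle:** It took 2 to 4 N to push down, then the force rose steeply at about z = 0.08 m, where it met the stop. My last steps pushed harder than needed, to about 80 N in total. That is under the 120 N wrist limit, and only the fingertips were touching.
- **Last checks:** The final picture shows the handle resting on the stop, with the roller and handle end within about 10 crop pixels (2 to 3 image pixels) of where a 0.5 rad swing should put them. The gripper stood about 0.15 m above the handle with no contact force. I never went near the clamp knob, and it looks unchanged.
- **Not confirmed:** I did not measure the nut's own turn; it follows from the snug jaw and the handle's swing. No check failed. The worm torque readings jumped about because the pads were slipping.

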